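# Set the test console to its third load step and start the test

### The arm

A 6-joint arm with a two-finger parallel gripper is mounted at the origin on the work surface. World frame = base frame: x ahead of the robot, y to its left, z up, the work surface at z = 0. Lengths are in m, angles in rad, forces in N, time in s.
With the tool pointing down it reaches from about 0.325 to 0.875 m from the base axis. Payload 4.4 kg.
Tool frame: the origin (TCP) lies at the very end of the fingers, on their centre line; the grasp point (between the pads) lies 19 mm behind it; z points along the fingers, y is the direction in which the jaws open and shut (so a half turn about z gives the same grasp; the last joint's range is limited). The gripper opens to 85 mm and grips with 20 to 120 N. Pads are 22 mm wide; open, the fingers measure 114 mm over their backs; the gripper's body (76 mm by 85 mm) begins 54 mm behind the grasp point. The pads swing forward as they close: fully open they stand 13 mm farther back than shut.
Start: joints at [-1.323, 0.207, 1.542, -0, 1.393, -0.15], TCP at [0.223, -0.53, 0.231] pointing down, gripper open.
Joint ranges: [-2.73, 2.73], [-0.86, 2.22], [0.23, 2.46], [-1.11, 4.25], [0.08, 2.63], [-2.82, 2.82]. Speed limits (rad/s): [2.79, 2.79, 3.14, 3.14, 3.14, 3.14].

### API

Orientations are given as a unit quaternion [x, y, z, w].
In Python, from cell import arm gives the robot as it stands. The module is installed in compiled form; this text tells all that it offers. Calls block until the motion is done:
- arm.move_pose(position, orientation): joint-space move of the TCP to a pose.
- arm.servo_line(position, rotation=None, max_speed=0.15, guard=None): straight line of the TCP; rotation=None keeps the orientation; max_speed is the mean speed in m/s. With guard (N) it stops when the force on the tool has changed by that much, and returns True; else False.
- arm.move_joints(angles): joint-space move.
- arm.gripper_to(opening): finger opening in m; the grip force is fixed at half the most; returns when the fingers have stopped.
- arm.hold(seconds).
- arm.ik(position, orientation): joint angles nearest the present ones, or None.
- arm.get_state(): the state.
- arm.read_camera(name): name is "scene" or "top"; returns the picture (420x560x3 uint8, red, green, blue); there is no depth.
- arm.camera_params(name): a dict with "camera_matrix" (3x3 intrinsics, pixels), "R" (3x3) and "t" (3): a world point X has camera coordinates R X + t. Camera axes: x right, y down, z forward; pixel columns grow to the right and rows downward; lengths in m; the calibration is good to about 2 mm. A picture is of the moment at which its call begins. camera_params takes no time and is no camera call.
A pose or a line that the arm cannot do raises arm.MotionError and nothing moves.
- arm.close_job(): hands the job in, once; it reports no verdict.
The state is a dict: "clock": time; "joint_positions": joint angles; "qvel": joint speeds; "tau": joint torques, N m; "ee_pos": TCP position; "tool_rot": TCP orientation; "force": force on the tool from outside, world axes, zero at the start; "torque": the same for the moment, N m; "finger_gap": finger opening in m.
Only numpy, scipy, OpenCV 4.12 (cv2) and the standard library are available. Lean on these libraries where they do the work, as an engineer would, in place of code of your own. Each camera call takes 0.05 s, during which the arm holds its last target.

### The job

The load selector on the bench test console is parked at its right-hand end stop, seen from the robot's side: push its paddle three clicks to the left, towards the start button, with your fingertips, feeling each click, and stop in the third without ever going over into the fourth. Then press the round start button fully down, let it spring back and move clear. Push only, do not pinch the paddle, and leave the loose module, carton, terminal block and screwdriver where they are.

Things in the scene. Friction and masses are not known exactly. Their poses are not given: they have to be found in the camera images.
- console: Grey console fixed to the table, 220 mm (x) by 300 mm (y), flat deck 70 mm high. Origin: centre of its underside; x points away from its front, y to the left seen from the front, which faces the robot within 0.5 rad. Slot along y at x = -25 mm; tick pairs at y = -75, -55, -35, -15, 5, 25 mm mark the click positions. From x = 40 mm back a docked module stands 34 mm above the deck.
- selector (a joint): Selector travel along console +y (left), m: 0 at the right end stop, where it starts; detents every 0.020: first click 0.020, second 0.040, third 0.060, fourth 0.080, left end stop 0.100. Leaving a detent takes 3 to 6 N, greatest about 5 mm on; at 10 mm, half-way, resistance vanishes and the paddle snaps by itself into the next detent (within about 1 mm). Let go short of that, it springs back.
- selector_paddle (a point): Middle of the upright black selector paddle, 20 mm above the deck; moves with it. Paddle 34 mm wide across the travel (console x), 16 mm thick along it (y), with a 36 x 18 mm cap; it stands 1 to 46 mm above the deck. Push its broad right-hand side towards console +y.
- start (a joint): Travel of the start button, in m: 0 up, 0.006 fully down; a spring takes 5 N to press it right down and returns it when let go.
- start_top (a point): Centre of the top of the round black start button, 28 mm across, in a low grey housing on the deck at console x = -25 mm, y = 110 mm, left of the selector slot. Pressed straight down.
- module: Loose tan electronic module standing on the table beside the console (left or right), 100 x 42 x 90 mm high, origin at the centre of its underside. Not to be disturbed.
- carton: Loose small brown carton on the table at the console's other side, 90 x 55 x 60 mm high, origin at the centre of its underside. Not to be disturbed.
- terminal: Loose small grey terminal block lying on the console deck near its front edge, 18 x 45 x 16 mm high, origin at the centre of its underside. Not to be disturbed.
- screwdriver: Loose screwdriver lying on the table behind the console. Not to be disturbed.

How it is judged:
By the outcome, as a careful person would: the job done as asked, in the order asked, and still so for the second after the job is handed in, with the robot touching nothing.
It also fails if it takes over 64 s, if anything falls off the work surface, if the arm or the gripper's body presses on something with over 40 N, if the wrist force passes 120 N, or if a joint passes its speed limit or range.

## Working session

There is one attempt and no reset: what is moved stays moved. The work goes in short steps, each a Python script; the robot and the scene stay as the last script left them, time stands still between calls to the robot, and variables do not carry over. Pictures are saved under pics/ and viewed, and the job is handed in when it is done.

```bash
mkdir -p pics; ls
python3 - <<'E'
from cell import arm
import cv2
s=arm.get_state();print({k:(v if not hasattr(v,'round') else v) for k,v in s.items()})
for n in("scene","top"):
    im=arm.read_camera(n);cv2.imwrite(f"pics/{n}0.png",im[:,:,::-1]);print(arm.camera_params(n))
E
```

```text
pics
{'clock': 0.0, 'joint_positions': array([-1.32252434e+00,  2.07472646e-01,  1.54296671e+00,  1.83284345e-05,
        1.39349428e+00, -1.50523003e-01]), 'qvel': array([ 1.20901492e-03,  2.00528830e-04, -4.09256086e-05,  7.06199791e-04,
       -3.08133026e-04,  7.27758700e-04]), 'tau': array([-1.07857970e-03, -3.83035612e+01, -2.91597962e+01, -4.44729212e-04,
        1.05754472e-02, -1.10134783e-05]), 'ee_pos': array([ 0.22307067, -0.52914033,  0.23008982]), 'tool_rot': array([ 9.80185750e-01,  1.98077071e-01, -4.81766143e-05, -1.16953628e-03]), 'force': array([-0.28684841, -0.6524585 , -0.22832095]), 'torque': array([ 0.04650767,  0.01291382, -0.02883494]), 'finger_gap': 0.0853381575432622}
{'camera_matrix': array([[399.25885474,   0.        , 272.96670742],
       [  0.        , 399.25885474, 214.35407388],
       [  0.        ,   0.        ,   1.        ]]), 'R': array([[ 0.53704435,  0.84341143, -0.0155091 ],
       [ 0.65534533, -0.42872795, -0.62186401],
       [-0.53113639,  0.32380474, -0.78297166]]), 't': array([-0.3354037 , -0.31510562,  1.27475967])}
{'camera_matrix': array([[420.68666243,   0.        , 277.40041631],
       [  0.        , 420.68666243, 211.93792853],
       [  0.        ,   0.        ,   1.        ]]), 'R': array([[ 0.00626278, -0.99947631, -0.03174732],
       [-0.99721911, -0.00388463, -0.07442421],
       [ 0.07426191,  0.03212513, -0.9967212 ]]), 't': array([0.05157743, 0.60578493, 0.81896374])}
```

View pics/scene0.png

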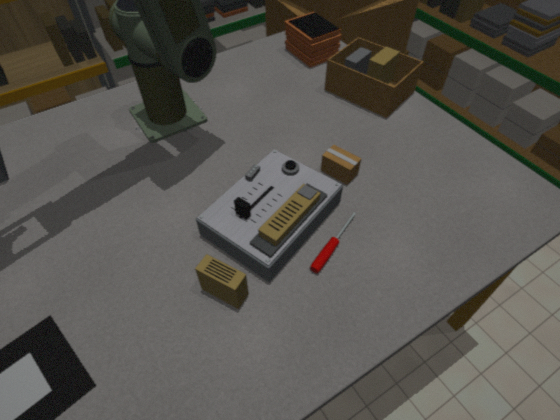

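View pics/top0.png

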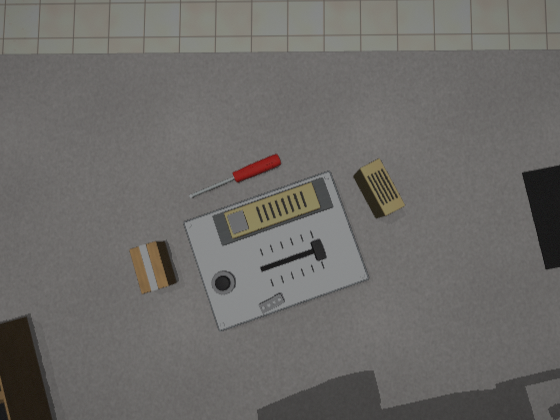

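The top view shows the console, with deck corners near (185,222), (330,172), (367,278) and (219,330). The paddle cap is at about (318,250), the button at (222,283), the terminal block at (272,302), the module at (380,188) and the carton at (153,266). I'll enlarge it and measure.

```bash
cat > h.py <<'E'
import numpy as np, cv2
from cell import arm
def ray(n,px):
    p=arm.camera_params(n);K,R,t=map(np.array,(p["camera_matrix"],p["R"],p["t"]))
    return -R.T@t, R.T@np.linalg.solve(K,np.r_[px,1.])
def plane(n,px,z):
    c,d=ray(n,px); return c+d*(z-c[2])/d[2]
def proj(n,X):
    p=arm.camera_params(n); c=np.array(p["R"])@X+p["t"]; q=np.array(p["camera_matrix"])@c; return q[:2]/q[2]
E
python3 - <<'E'
from h import *
im=cv2.imread("pics/top0.png");s=cv2.imread("pics/scene0.png")
cv2.imwrite("pics/top0z.png",cv2.resize(im[160:340,170:410],None,fx=3.2,fy=3.2,interpolation=2))
cv2.imwrite("pics/scene0z.png",cv2.resize(s[140:280,190:370],None,fx=4.2,fy=4.2,interpolation=2))
g=cv2.cvtColor(im,cv2.COLOR_BGR2HSV)
print(im[300,300],im[330,300],im[260,220],im[283,222])
E
```

```text
[140 140 138] [105 107 109] [141 140 138] [38 38 38]
```

View pics/top0z.png

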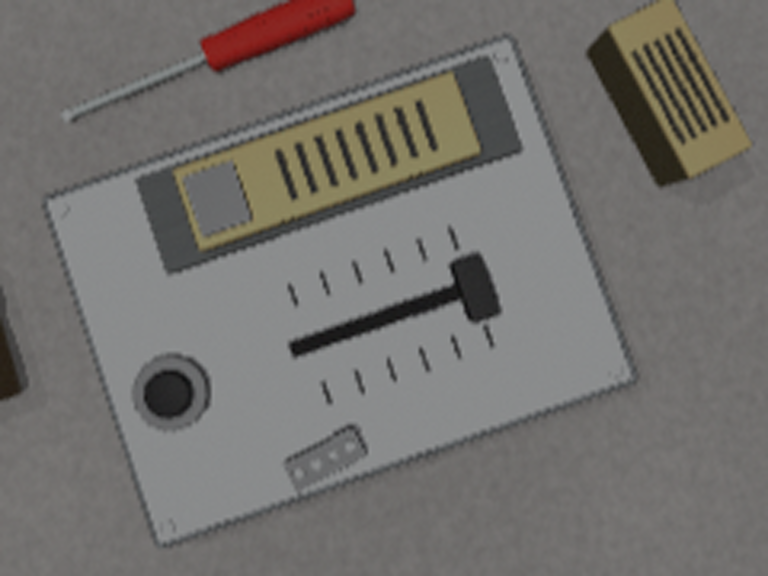

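View pics/scene0z.png

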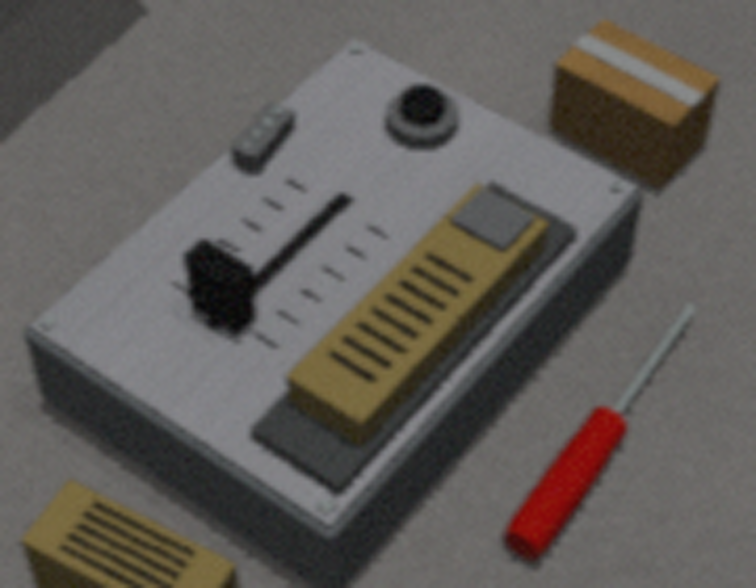

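Run:
```python
from h import *
im=cv2.imread("pics/top0.png")
h=cv2.cvtColor(im,cv2.COLOR_BGR2HSV)
m=((h[:,:,2]>122)&(h[:,:,1]<30)).astype(np.uint8)
m[:160]=0;m[340:]=0
m=cv2.morphologyEx(m,cv2.MORPH_OPEN,np.ones((3,3)))
cs,_=cv2.findContours(m,0,1);c=max(cs,key=cv2.contourArea)[:,0]
W=np.array([plane("top",p,.07)[:2] for p in c])*1000
r=cv2.minAreaRect(W.astype(np.float32));print(r);B=cv2.boxPoints(r);print(B)
# hi-res dark blobs
z=cv2.resize(im,None,fx=4,fy=4,interpolation=cv2.INTER_CUBIC);g=cv2.cvtColor(z,cv2.COLOR_BGR2GRAY)
d=(g<90).astype(np.uint8)
n,l,st,ce=cv2.connectedComponentsWithStats(d)
for i in range(1,n):
    x,y=(ce[i]+.5)/4-.5
    if 195<x<360 and 200<y<320 and 20<st[i,4]<9000: print(np.round([x,y],2),st[i,4],np.round(plane("top",(x,y),.07)*1000,1))
```

```text
((531.0289916992188, 58.00474548339844), (210.58497619628906, 291.0225830078125), 19.60468292236328)
[[ 383.01712   159.7521  ]
 [ 480.66348  -114.399895]
 [ 679.0409    -43.742615]
 [ 581.39453   230.4094  ]]
[296.4  200.69] 641 [623.5  17.3  70. ]
[290.21 203.22] 630 [618.7  29.   70. ]
[284.05 205.44] 640 [614.4  40.6  70. ]
[242.81 200.5 ] 164 [623.6 119.   70. ]
[277.74 207.71] 599 [610.1  52.6  70. ]
[342.13 204.78] 256 [616.  -68.8  70. ]
[254.45 201.06] 41 [622.6  96.9  70. ]
[251.39 202.06] 44 [620.7 102.7  70. ]
[236.46 202.7 ] 37 [619.3 131.1  70. ]
[271.53 209.8 ] 636 [606.1  64.3  70. ]
[242.34 205.26] 220 [614.5 119.8  70. ]
[233.26 203.73] 23 [617.3 137.2  70. ]
[230.04 204.95] 39 [615.  143.3  70. ]
[265.19 211.95] 616 [601.9  76.3  70. ]
[222.9  207.45] 179 [610.2 156.8  70. ]
[258.99 214.  ] 622 [598.  88.  70.]
[234.24 208.23] 44 [608.8 135.2  70. ]
[231.1  209.14] 28 [607.  141.2  70. ]
[216.51 209.62] 33 [606. 169.  70.]
[213.09 210.91] 37 [603.5 175.5  70. ]
[346.05 215.69] 238 [595.5 -76.   70. ]
[203.28 214.33] 276 [596.9 194.1  70. ]
[242.88 212.  ] 24 [601.7
[... 939 characters left out ...]
2.42] 135 [469.9  63.1  70. ]
[202.14 281.05] 22 [471.3 193.8  70. ]
[353.82 284.03] 57 [468.4 -89.6  70. ]
[203.15 284.02] 21 [465.8 191.8  70. ]
[341.72 288.27] 387 [460.4 -67.2  70. ]
[204.15 287.02] 23 [460.2 189.8  70. ]
[205.14 289.97] 23 [454.8 187.8  70. ]
[323.59 294.63] 343 [448.4 -33.6  70. ]
[206.16 293.07] 23 [449.  185.8  70. ]
[279.75 295.52] 340 [445.9  47.8  70. ]
[207.15 296.02] 21 [443.6 183.8  70. ]
[266.85 299.76] 252 [437.8  71.8  70. ]
[313.9  297.92] 62 [442.1 -15.7  70. ]
[302.02 302.18] 482 [434.1   6.3  70. ]
[259.95 303.21] 29 [431.4  84.6  70. ]
[282.21 309.11] 418 [421.   43.1  70. ]
[214.41 317.77] 290 [403.7 169.5  70. ]
[262.23 316.1 ] 429 [407.8  80.1  70. ]
```

```bash
cat >> h.py <<'E'
th=np.arctan2(33.95,94.25); ex=np.array([np.cos(th),np.sin(th),0]); ey=np.array([-np.sin(th),np.cos(th),0])
O=np.array([.5305,.058,0])
def con(x,y,z): return O+ex*x+ey*y+np.array([0,0,z])   # console -> world
def unc(p): d=np.array(p)-O; return np.array([d@ex,d@ey,d[2]])
from scipy.spatial.transform import Rotation as Ro
def tool(yaxis): # tool down with jaw axis yaxis
    z=np.array([0,0,-1.]); return Ro.from_matrix(np.c_[np.cross(yaxis,z),yaxis,z]).as_quat()
def tri(a,b):
    c1,d1=ray("top",a);c2,d2=ray("scene",b)
    s=np.linalg.lstsq(np.c_[d1,-d2],c2-c1,rcond=None)[0]
    p,q=c1+d1*s[0],c2+d2*s[1]; return (p+q)/2,np.linalg.norm(p-q)
E
python3 - <<'E'
from h import *
print(th)
for n,b in(("top",(212,272,232,292)),("scene",(278,152,302,180))):
    im=cv2.imread(f"pics/{n}0.png",0);x0,y0,x1,y1=b
    z=cv2.resize(im,None,fx=4,fy=4,interpolation=2);m=np.zeros_like(z);m[y0*4:y1*4,x0*4:x1*4]=(z<62)[y0*4:y1*4,x0*4:x1*4]
    cs,_=cv2.findContours(m,0,1);c=max(cs,key=cv2.contourArea);print(n,(np.array(cv2.fitEllipse(c)[0])+.5)/4-.5,np.array(cv2.fitEllipse(c)[1])/4,cv2.boundingRect(c))
    print("expected px at z .08/.09/.10",[proj(n,con(-.025,.11,zz)).round(1) for zz in(.08,.09,.1)])
for sy in (1,-1):
  for e in (ex,ey):
    print(e*sy,[None if (q:=arm.ik(con(-.025,y,z),tool(e*sy))) is None else np.round(q,2) for y,z in((-.13,.2),(-.13,.085),(.11,.1))])
# paddle cap
print("paddle px",proj("top",con(-.025,-.075,.116)),proj("scene",con(-.025,-.075,.116)))
E
```

```text
0.3457434233926368
top [222.2881012  282.66867065] [14.71811581 15.45294952] (860, 1103, 62, 60)
expected px at z .08/.09/.10 [array([222.9, 282.6]), array([222. , 283.1]), array([221.1, 283.6])]
scene [290.12747192 164.93431091] [ 9.60808945 11.12376499] (1139, 642, 46, 40)
expected px at z .08/.09/.10 [array([290.6, 166. ]), array([290.7, 163.1]), array([290.7, 160.2])]
[0.94082377 0.3388962  0.        ] [array([-0.29,  0.19,  1.62, -0.  ,  1.32, -0.63]), array([-0.29,  0.33,  1.71, -0.  ,  1.1 , -0.63]), array([ 0.14,  0.19,  1.86, -0.  ,  1.09, -0.21])]
[-0.3388962   0.94082377  0.        ] [array([-0.29,  0.19,  1.62, -0.  ,  1.32, -2.2 ]), array([-0.29,  0.33,  1.71, -0.  ,  1.1 , -2.2 ]), array([ 0.14,  0.19,  1.86, -0.  ,  1.09, -1.78])]
[-0.94082377 -0.3388962  -0.        ] [array([-0.29,  0.19,  1.62, -0.  ,  1.32,  2.51]), array([-0.29,  0.33,  1.71, -0.  ,  1.1 ,  2.51]), None]
[ 0.3388962  -0.94082377 -0.        ] [array([-0.29,  0.19,  1.62, -0.  ,  1.32,  0.94]), array([-0.29,  0.33,  1.71, -0.  ,  1.1 ,  0.94]), array([ 0.14,  0.19,  1.86, -0.  ,  1.09,  1.36])]
paddle px [318.35342959 249.52702719] [242.1533384  201.26480181]
```

Measurements agree: the tick span is 100.2 mm, and the deck centre from its outline matches the one from the ticks. The button top is at about z = 0.085 and the cap projects where it should. I'll shut the fingers and come down to the right of the paddle.

Run:
```python
from h import *
q=tool(ex)
arm.gripper_to(0.0)
arm.move_pose(con(-.025,-.122,.19),q)
arm.servo_line(con(-.025,-.122,.088),max_speed=.08)
arm.hold(.3)
s=arm.get_state();print(s["clock"],s["finger_gap"],unc(s["ee_pos"]),s["force"].round(2))
for n in("scene","top"):
    im=arm.read_camera(n);cv2.imwrite(f"pics/{n}1.png",im[:,:,::-1])
a=cv2.resize(cv2.imread("pics/top1.png")[180:330,200:400],None,fx=2,fy=2,interpolation=2);b=cv2.resize(cv2.imread("pics/scene1.png")[130:280,170:370],None,fx=2,fy=2,interpolation=2)
cv2.imwrite("pics/c1.png",np.hstack([a,b]))
```

```text
4.6333 -0.00012451766291697347 [-0.02485985 -0.12207805  0.08827995] [ 0.38 -0.55  0.45]
```

View pics/c1.png

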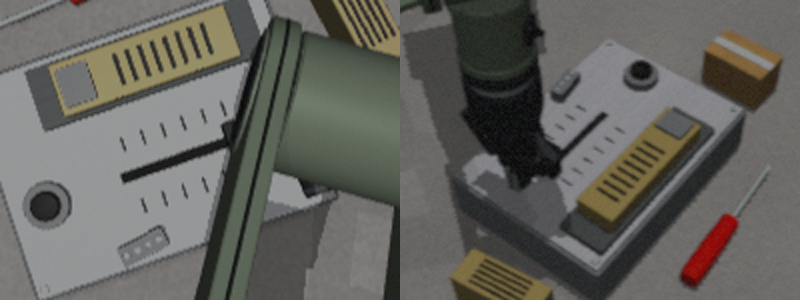

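The fingers are over the deck to the right of the paddle, clear of everything. Next I'll feel for contact and push through the first click in 1 mm steps.

```bash
cat >> h.py <<'E'
def fy(): s=arm.get_state(); return s["force"]@ey, unc(s["ee_pos"])[1], s
def push(ycap, base, ypeak=1.5, step=.001, z=.088):
    """step left until force has risen over ypeak and dropped again, never past ycap"""
    _,y,_=fy(); y0=y; log=[]; peak=0
    while y0+step<=ycap+1e-9:
        y0+=step
        arm.servo_line(con(-.025,y0,z),max_speed=.015); arm.hold(.05)
        f,y,s=fy(); f-=base; log.append((round(y*1000,1),round(f,1)))
        peak=max(peak,abs(f))
        if abs(f)>12: return "hard",log
        if peak>ypeak and abs(f)<0.35*peak: return "snap",log
    return "cap",log
E
python3 - <<'E'
from h import *
arm.hold(.2); b=np.mean([fy()[0]]);print("base",b)
hit=arm.servo_line(con(-.025,-.088,.088),max_speed=.02,guard=1.5)
f,y,s=fy();print(hit,y,f-b,s["clock"])
if hit:
    print(push(y+.016,b)); print(fy()[2]["clock"])
E
```

```text
base -0.3175396853479768
True -0.09520626912410896 -1.7468115597400324 6.1667
('snap', [(np.float64(-94.6), np.float64(-2.1)), (np.float64(-93.6), np.float64(-2.3)), (np.float64(-92.4), np.float64(-4.5)), (np.float64(-91.3), np.float64(-4.6)), (np.float64(-90.2), np.float64(-3.8)), (np.float64(-88.9), np.float64(-3.1)), (np.float64(-87.5), np.float64(-1.4))])
8.2667
```

Contact was at -95.2 mm as predicted (-95). The force peaked 4 mm on and is now dropping, but half-way should be near -85.3, so it may not have snapped yet. I'll go on with a stricter test.

```bash
sed -i 's/abs(f)<0.35\*peak/abs(f)<.5/' h.py
python3 - <<'E'
from h import *
b=-.32
r=push(-.0825,b,ypeak=0);print(r, fy()[2]["clock"])
E
```

```text
('snap', [(np.float64(-85.7), np.float64(-0.4))]) 8.5833
```

First click: the force vanished at about 9.6 mm. If it snapped, the next contact should be near -75 mm.

Run:
```python
from h import *
b=-.32
hit=arm.servo_line(con(-.025,-.071,.088),max_speed=.02,guard=1.5)
f,y,s=fy();print(hit,y,f-b,s["clock"])
if hit and y>-.080:
    r=push(-.0625,b,ypeak=2);print(r, fy()[2]["clock"])
```

```text
True -0.07505444957507312 -2.6386634402051983 9.175
('snap', [(np.float64(-74.4), np.float64(-1.9)), (np.float64(-73.4), np.float64(-3.4)), (np.float64(-72.3), np.float64(-4.1)), (np.float64(-71.1), np.float64(-4.2)), (np.float64(-70.0), np.float64(-3.4)), (np.float64(-68.7), np.float64(-1.8)), (np.float64(-67.3), np.float64(-0.5))]) 11.275
```

The second contact was at -75.05, so the first click is confirmed. I'll continue: the third contact is expected at about -55.

Run:
```python
from h import *
b=-.32
arm.hold(.1);print(fy()[:2])
r=push(-.0645,b,ypeak=9);print(r)
hit=arm.servo_line(con(-.025,-.051,.088),max_speed=.02,guard=1.5)
f,y,s=fy();print(hit,y,f-b,s["clock"])
```

```text
(np.float64(-1.2153080886920016), np.float64(-0.0674766469701683))
('cap', [(np.float64(-65.9), np.float64(-0.4)), (np.float64(-65.4), np.float64(0.4))])
True -0.054995632097699455 -1.4031243192825338 12.5417
```

The contact at -55.0 confirms the second click. Now the third, with a cap well short of where it would be nudged on (half-way to the fourth is about -25).

Run:
```python
from h import *
b=-.32
r=push(-.0435,b,ypeak=9);print(r)
arm.hold(.2)
# gentle feel for the paddle in its third detent (expected -35), then back off
hit=arm.servo_line(con(-.025,-.0335,.088),max_speed=.01,guard=1.0)
f,y,s=fy();print(hit,y,f-b,s["clock"])
arm.servo_line(con(-.025,-.060,.088),max_speed=.08)
arm.servo_line(con(-.025,-.060,.17),max_speed=.1)
arm.move_joints(np.r_[-1.0,arm.get_state()["joint_positions"][1:]])
s=arm.get_state();print(s["clock"],s["force"])
for n in("scene","top"):
    im=arm.read_camera(n);cv2.imwrite(f"pics/{n}2.png",im[:,:,::-1])
a=cv2.resize(cv2.imread("pics/top2.png")[180:330,200:400],None,fx=2,fy=2,interpolation=2);b=cv2.resize(cv2.imread("pics/scene2.png")[130:280,170:370],None,fx=2,fy=2,interpolation=2)
cv2.imwrite("pics/c2.png",np.hstack([a,b]))
for k in(.02,.04,.06,.08):print(k,proj("top",con(-.025,-.075+k,.116)))
```

```text
('cap', [(np.float64(-54.4), np.float64(-2.8)), (np.float64(-53.3), np.float64(-3.7)), (np.float64(-52.2), np.float64(-4.4)), (np.float64(-51.0), np.float64(-2.9)), (np.float64(-49.9), np.float64(-4.1)), (np.float64(-48.6), np.float64(-2.3)), (np.float64(-47.3), np.float64(0.8)), (np.float64(-46.4), np.float64(0.3)), (np.float64(-45.9), np.float64(0.9)), (np.float64(-45.0), np.float64(0.7)), (np.float64(-44.0), np.float64(0.3))])
True -0.03568335234118206 -0.8368434653982353 16.8417
19.825 [ 0.44334132 -0.41554327  0.09517587]
0.02 [307.66553099 253.31104598]
0.04 [296.98054446 257.09403376]
0.06 [286.29846883 260.87599095]
0.08 [275.6193029  264.65691797]
```

View pics/c2.png

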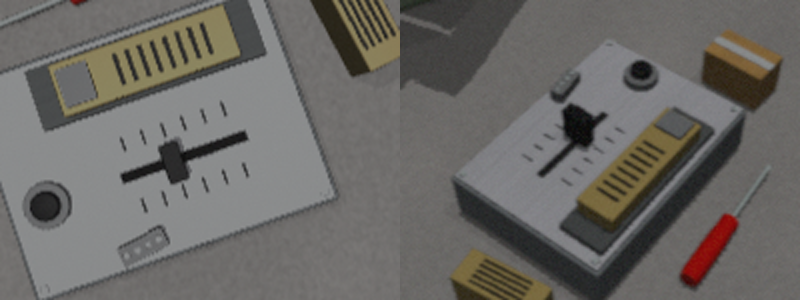

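The cap is at top pixel about (286.5, 261), against a prediction of (286.3, 260.9) for 0.060: third click. The terminal, module, carton and screwdriver haven't moved. Now the button.

Run:
```python
from h import *
q=tool(ex)
arm.move_pose(con(-.025,.11,.15),q)
arm.servo_line(con(-.025,.11,.098),max_speed=.05); arm.hold(.3)
s=arm.get_state();b=s["force"][2];print(s["clock"],b,unc(s["ee_pos"]))
z=.098;log=[]
hit=arm.servo_line(con(-.025,.11,.080),max_speed=.015,guard=1.2)
z=arm.get_state()["ee_pos"][2];print(hit,z); z0=z
while hit and z>z0-.010:
    z-=.001; arm.servo_line(con(-.025,.11,z),max_speed=.015);arm.hold(.05)
    s=arm.get_state();f=s["force"][2]-b;log.append((round((z0-s["ee_pos"][2])*1000,2),round(f,2)))
    if f>14: break
print(log,s["clock"])
```

```text
23.425 0.35179398398571754 [-0.02487851  0.10996931  0.09821052]
True 0.09086492089256283
[(np.float64(0.92), np.float64(2.34)), (np.float64(1.95), np.float64(2.62)), (np.float64(2.97), np.float64(3.34)), (np.float64(3.96), np.float64(3.62)), (np.float64(4.79), np.float64(5.33)), (np.float64(4.93), np.float64(11.93)), (np.float64(5.01), np.float64(17.47))] 26.1417
```

There is a hard stop 5.0 mm below the guard trip, which came after first contact. I'll raise slowly to measure the full travel on release.

Run:
```python
from h import *
b=.352;z=arm.get_state()["ee_pos"][2];zb=z;log=[]
while z<zb+.009:
    z+=.0005; arm.servo_line(con(-.025,.11,z),max_speed=.015);arm.hold(.05)
    s=arm.get_state();f=s["force"][2]-b;log.append((round(float(s["ee_pos"][2]-zb)*1000,2),round(float(f),2)))
print(zb,log,s["clock"])
```

```text
0.08585339179506916 [(0.47, 4.18), (0.91, 4.08), (1.47, 4.88), (1.98, 2.89), (2.51, 3.14), (2.98, 3.14), (3.49, 2.52), (3.96, 3.02), (4.47, 1.48), (4.99, 2.53), (5.48, 1.42), (5.96, 0.04), (6.24, -0.2), (6.88, -0.14), (7.53, 0.48), (8.03, 0.2), (8.52, 0.17), (9.04, -0.07)] 31.6083
```

On release the force falls to zero between 5.5 and 6.0 mm, so the button made its full 6 mm travel and sprang back. I'll move clear and check.

Run:
```python
from h import *
arm.servo_line(con(-.025,.11,.20),max_speed=.1)
arm.move_joints(np.r_[-1.0,arm.get_state()["joint_positions"][1:]])
arm.hold(.3)
s=arm.get_state();print(s["clock"],s["force"])
for n in("scene","top"):
    im=arm.read_camera(n);cv2.imwrite(f"pics/{n}3.png",im[:,:,::-1])
    d=cv2.absdiff(cv2.imread(f"pics/{n}3.png",0),cv2.imread(f"pics/{n}2.png",0))
    m=(cv2.GaussianBlur(d,(5,5),0)>18).astype(np.uint8); k,_,st,_=cv2.connectedComponentsWithStats(m);print(n,st[1:,:])
a=cv2.resize(cv2.imread("pics/top3.png")[140:330,120:410],None,fx=1.38,fy=1.5,interpolation=2);b=cv2.resize(cv2.imread("pics/scene3.png")[130:320,170:370],None,fx=1.9,fy=1.5,interpolation=2)
cv2.imwrite("pics/c3.png",np.hstack([a,b]))
```

```text
35.0333 [ 0.15993692 -0.14749126 -0.46051092]
scene [[  44   10    1    1    1]
 [ 146   10   26   21  295]
 [  25   25   10   13   52]
 [   0   37   27   35  302]
 [   0   84   14   17  166]
 [   0   95   54  113 2886]
 [   0  122    3    2    5]
 [ 162  132    5    3   11]
 [ 168  137   27   10   77]
 [   0  140   11    9   46]
 [ 222  145    2    3    4]
 [ 142  148   10   10   22]
 [   0  151    3    5   11]
 [   2  158    8   15   75]
 [  31  158    3    3    9]
 [ 176  160   30   18  322]
 [  14  162   14   11   90]
 [  97  198    9    9   28]
 [ 130  212    8    8   19]
 [  79  215   40   44  714]
 [  66  244    3    4    7]
 [  34  259   47   30  639]]
top [[ 503  289   49   60 1002]
 [ 443  318   53   64 1413]
 [ 414  346   15   11   60]
 [ 506  350    6    5   19]
 [ 541  357   19   63  812]
 [ 397  359   17    9   35]
 [ 514  359    5    4    9]
 [ 303  367   41   45  945]
 [ 444  392   16   12   70]
 [ 263  394   16   12   28]
 [ 257  410    2    1    2]
 [ 423  416    1    1    1]]
```

View pics/c3.png

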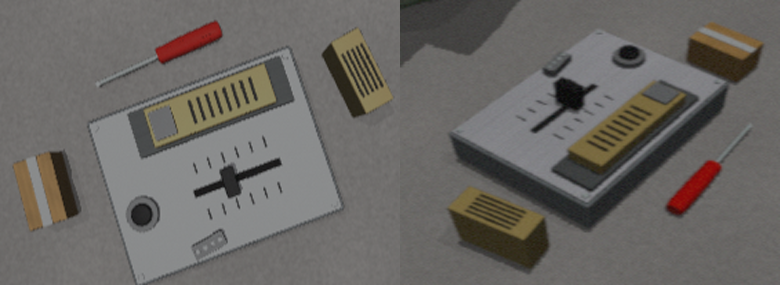

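The only changes between pictures are the arm and its shadow. The paddle is still in the third click, the button is up and nothing else has moved, so I'm handing it in.

Run:
```python
from h import *
arm.close_job()
```

```text
the job is handed in; nothing more can be done
```

The selector is in its third click, the start button has been pressed fully down and is back up, and the job is handed in. The clock read about 35 s of the 64 s allowed.

- **Selector:** I pushed it with shut fingertips. The fingers met the paddle at -95.2, -75.1, -55.0 and finally -35.7 mm, which is the 20 mm click spacing. Pushing force peaked at about 4 to 5 N in each click. I stopped as soon as I felt the paddle in the third click. The cap then sat at top-view pixel (286.5, 261), against (286.3, 260.9) predicted for 0.060 m.
- **Button:** It reached a hard stop at about 17 N. On release the force fell to zero after 5.5 to 6.0 mm, which matches the full 6 mm travel. The hard stop came only 5.0 mm below the point where the force guard tripped, because the guard trips after first contact.
- **Disagreements:** The button top was found by touch at about z = 0.092 m, some 4 to 8 mm higher than my estimate from the images. In the first click my drop-in-force test triggered too early, at about 8 mm, so I made it stricter and pushed on until the force vanished.
- **Surroundings:** The last pictures show the terminal block, module, carton and screwdriver where they were, with the arm well clear and no force on the tool beyond noise.

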